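# Put the plug press's spacer plates back in their slot rack

### The arm

A 6-joint arm with a two-finger parallel gripper is mounted at the origin on the work surface; the furniture and walls round the work are solid. World frame = base frame: x ahead of the robot, y to its left, z up, the work surface at z = 0. Lengths are in m, angles in rad, forces in N, time in s.
With the tool pointing down it reaches from about 0.225 to 0.875 m from the base axis. Payload 3.4 kg.
Tool frame: the origin (TCP) lies on the centre line of the jaws, within the pads' length; the fingertips stand 17 mm ahead of it and the grasp point (between the pads) lies 2 mm behind it (nose_length is the distance from the TCP to the fingertips, in m); z points along the fingers, y is the line along which they close (so a half turn about z gives the same grasp; the last joint's range is limited). The gripper opens to 85 mm and grips with 20 to 120 N. Pads are 22 mm wide; open, the fingers measure 114 mm over their backs; the gripper's body (76 mm by 85 mm) begins 54 mm behind the grasp point. The pads swing forward as they close: fully open they stand 13 mm farther back than shut.
Start: joints at [1.076, 0.276, 1.505, -0, 1.361, -0.121], TCP at [0.21, 0.535, 0.248] pointing down, gripper open.
Joint ranges: [-2.89, 2.89], [-0.75, 2.08], [0.22, 2.7], [-1.18, 4.32], [0.11, 2.71], [-2.7, 2.7]. Speed limits (rad/s): [2.57, 2.57, 3.14, 3.14, 3.14, 3.14].

### API

Orientations are given as a unit quaternion [w, x, y, z].
In Python, from rig import get_state, get_image, sign_off, find_in, place_of, nose_length gives the robot as it stands.
- The arm moves only by the tool apply_moves, never from a script. Its argument "deltas" is one flat list of numbers, 5 for each row, row after row: the finger opening in mm, from 0 to 85.4, then the shift along the tool's x, y, z in mm, then the turn about the tool's z in degrees. A call has 1 to 12 rows; each row is the pose to reach, as a shift and turn from the pose commanded when the call began, along the tool's axes at that moment; what a row does not reach only later rows make up. A row lasts 1/12 s, in which the tool goes at most 41.7 mm and 7.16 degrees, less where a joint would pass 70% of its speed; a pose out of reach is approached as far as the arm can. A call with a gripper value outside its range is refused whole. The fingers move at their own pace and stop on an object; "squeeze" is the grip in N (left out, the last holds). Time passes only in rows, so rows that repeat a pose let the fingers close. It gives the time, the measured TCP pose, the force, the opening and the grip force at its end, in the units of the state.
- get_state(): the state, without advancing time (a new reading comes with each control period).
- get_image(name): name is "scene" or "top" or "wrist"; returns a dict with "frame" (480x640x3 uint8, red, green, blue), "K" (3x3 intrinsics, pixels), "position" and "orientation" of the camera in the world. Camera axes: x right, y down, z forward; pixel columns grow to the right and rows downward; lengths in m; the calibration is good to about 2 mm. A picture is of the moment at which its call begins. There is no depth.
- sign_off(): hands the job in; it is judged then, once.
Trained networks look in a picture, given as the dict that the camera call returned (one of the last four; its "shot" number tells which), for a name from the list of things; names that differ only in an ending like _2 or _b are one class to them, and where a whole thing is asked for, a point or a joint stands for the part that bears it (a point fixed in the world has none). Each returns a list of dicts, best first, with "score" (0 to 1); they miss things now and then, are a little off and sometimes report something else, mostly with a low value. They report only what shows in the picture. A call takes as long as a camera call. They do not tell look-alikes from the thing itself.
- find_in(query, picture): "point" ([column, row] in pixels, amid what is visible of it).
- place_of(query, picture): "point" ([column, row] in pixels: a listed point, or the origin of a listed thing).
The state is a dict: "clock": time; "qpos": joint angles; "qd": joint speeds; "effort": joint torques, N m; "position": TCP position; "ee_rot": TCP orientation; "contact_force": force on the tool from outside, world axes, zero at the start; "moment": the same for the moment, N m; "width": finger opening in m; "gripper_force": force on a finger pad.
Only numpy, scipy, OpenCV 4.12 (cv2) and the standard library are available. Lean on these libraries where they do the work, as an engineer would, in place of code of your own. Each camera call takes 0.05 s, during which the arm holds its last target. There are 200 camera calls.

### The job

Two steel spacer plates from the plug press stand on the bench. Put each upright into the rack slot that was cut for its thickness, down until it rests on that slot's shoulders, and let go; the thickest plate is already home in the widest slot. The slot blocks are clamped a little to one side or the other, so feel for each slot gently, without pressing hard or letting a plate drop, and leave the other things on the bench where they are.

Things in the scene. Friction and masses are not known exactly. Their poses are not given: they have to be found in the camera images.
- plate_mid: Loose steel spacer plate, 14 mm thick, standing upright on the bench. Origin at the centre of its underside; x along its 60 mm width, y through its thickness, z up. 75 mm high: the lower 55 mm are 60 mm wide, the top 20 mm are a grip tab 40 mm wide, same thickness. A half turn about z makes no difference. About 0.4 kg.
- plate_thin: Loose steel spacer plate, 10 mm thick, standing upright on the bench. Origin at the centre of its underside; x along its 60 mm width, y through its thickness, z up. 75 mm high: the lower 55 mm are 60 mm wide, the top 20 mm are a grip tab 40 mm wide, same thickness. A half turn about z makes no difference. About 0.3 kg.
- rack: Grey rail plate 126 x 238 x 8 mm fixed to the bench; origin at its underside's centre, z up. On it three grey plastic slot blocks, 92 x 46 mm, tops 48 mm above the bench, in a row along y, nominally 68 mm apart; widest slot at +y. Each is clamped (screw at -x) up to 10 mm off to either side along y, each differently; this pose does not show it. Keep plate-on-rack force under 35 N.
- slot_mid (a point): Nominal mouth centre of the 16 mm slot, for the 14 mm plate: at the rack's middle, 48 mm above the bench, axes as the rack's. Real slot up to 10 mm off either way along y. 66 mm long along x. Upper part 26 mm deep, mouth chamfered 1 mm; then 2 mm shoulders each side, 22 mm above the bench, and a 12 mm wide part down to 8 mm above the bench. The 14 mm plate stops on the shoulders; a thinner one sinks past.
- slot_thin (a point): Nominal mouth centre of the 12 mm slot, the narrowest, for the 10 mm plate: 68 mm to -y of the rack's middle, 48 mm above the bench, axes as the rack's. Real slot up to 10 mm off either way along y. 66 mm long along x. Upper part 26 mm deep, mouth chamfered 1 mm; then 2 mm shoulders each side, 22 mm above the bench, and an 8 mm wide part below. The 10 mm plate stops on the shoulders; a thicker one does not enter.
- pot_clay: Small empty terracotta pot, a bystander, 66 mm wide and 58 mm high, standing; origin at the centre of its underside.
- tape: Roll of grey tape lying flat, a bystander, 100 mm across, 48 mm high; origin at the centre of its underside.
- dropper: Small brown dropper bottle, a bystander, 33 mm across and 102 mm high, standing; origin at the centre of its underside.
- slot_thick (a point): Nominal mouth centre of the 20 mm slot, 68 mm to +y of the rack's middle, 48 mm above the bench. Filled: a fixed 18 mm plate, 60 mm wide, stands in it, top 97 mm above the bench, up to 10 mm off either way along y. Leave it.
Not all that is in view belongs to the job. Leave any purple or turquoise look-alike of the plate_mid alone.

How it is judged:
At the end, for the whole second after the job is handed in: The 14 mm plate in the 16 mm slot and the 10 mm plate in the 12 mm slot, each upright (0.08 rad), along the slot (0.12 rad), at rest, underside on the shoulders 26 mm below the block's top (2.5 mm), within 13 mm across and 6 mm along of the nominal centre, released (x of plate_mid in the frame of slot_mid between -0.006 and 0.006 m and y of plate_mid in the frame of slot_mid between -0.013 and 0.013 m and z of plate_mid in the frame of slot_mid between -0.0285 and -0.0235 m and angle between each of plate_mid, plate_thin's own z axis and vertical below 0.08 rad and angle between the x axis of each of plate_mid, plate_thin and the x axis of rack, either way round below 0.12 rad and linear speed of each of plate_mid, plate_thin below 0.02 m/s and x of plate_thin in the frame of slot_thin between -0.006 and 0.006 m and y of plate_thin in the frame of slot_thin between -0.013 and 0.013 m and z of plate_thin in the frame of slot_thin between -0.0285 and -0.0235 m); the robot touches nothing.
It fails at once if a plate is pressed on the rack with more than 35 N (contact force between any of plate_mid, plate_thin and rack above 35 N).
It fails at once if a plate is let fall inside a slot (faster than 0.2 m/s) ((horizontal distance between plate_mid and slot_mid below 0.03 m and z of plate_mid in the frame of slot_mid below -0.003 m and linear speed of plate_mid above 0.2 m/s) or (horizontal distance between plate_mid and slot_thin below 0.03 m and z of plate_mid in the frame of slot_thin below -0.003 m and linear speed of plate_mid above 0.2 m/s) or (horizontal distance between plate_thin and slot_mid below 0.03 m and z of plate_thin in the frame of slot_mid below -0.003 m and linear speed of plate_thin above 0.2 m/s) or (horizontal distance between plate_thin and slot_thin below 0.03 m and z of plate_thin in the frame of slot_thin below -0.003 m and linear speed of plate_thin above 0.2 m/s)).
It fails at once if the pot, the tape or the dropper bottle is pushed away by more than 3 cm or tipped over ((distance of pot_clay from where it was at the start of the episode above 0.03 m or angle between pot_clay's own z axis and vertical above 0.5 rad) or (distance of tape from where it was at the start of the episode above 0.03 m or angle between tape's own z axis and vertical above 0.5 rad) or (distance of dropper from where it was at the start of the episode above 0.03 m or angle between dropper's own z axis and vertical above 0.5 rad)).
It also fails if it takes over 72 s, if anything falls off the work surface, if the arm or the gripper's body presses on something with over 40 N, if the wrist force passes 120 N, or if a joint passes its speed limit or range.

## Working session

There is one attempt and no reset: what is moved stays moved. The work goes in short steps, Python scripts to look and compute and a tool call to move; the robot and the scene stay as the last step left them, time stands still between calls to the robot, and variables do not carry over. Pictures are saved under pics/ and viewed, at most 12 in all, crops included, and the job is handed in when it is done.

Besides the shell and the picture viewer there is one more tool, called after "Call:" in YAML: its name, and indented under it one key for each argument. apply_moves: Moves the arm, as the interface text tells. Its arguments: {"type":"object","properties":{"deltas":{"type":"array"},"squeeze":{"type":"number"}},"required":["deltas"]}

```bash
mkdir -p pics
cat > h.py <<'E'
import numpy as np, cv2
from scipy.spatial.transform import Rotation as R
from rig import *
def rot(q): return R.from_quat([q[1],q[2],q[3],q[0]]).as_matrix()
def snap(n,f=None):
    p=get_image(n)
    if f: cv2.imwrite(f'pics/{f}.png',p["frame"][:,:,::-1])
    return p
def ray(p,uv,z):
    d=rot(p["orientation"])@np.linalg.solve(np.array(p["K"]),[uv[0],uv[1],1.]); c=np.array(p["position"])
    return c+d*(z-c[2])/d[2]
def proj(p,X):
    c=rot(p["orientation"]).T@(np.array(X)-np.array(p["position"])); u=np.array(p["K"])@c; return u[:2]/u[2]
E
python3 - <<'E'
from h import *
s=get_state();print(s["position"],s["ee_rot"],s["clock"],nose_length() if callable(nose_length) else nose_length)
for n in("scene","top"):
    p=snap(n,n+"0"); print(n,p["position"],p["orientation"],p["K"])
    for q,z in(("plate_mid",0),("plate_thin",0),("rack",0),("slot_mid",.048),("slot_thin",.048),("slot_thick",.048),("pot_clay",0),("tape",0),("dropper",0)):
        for r in place_of(q,p)[:3]: print(q,np.round(r["point"],1),round(r["score"],2),np.round(ray(p,r["point"],z),3))
E
```

```text
[0.20972709 0.53484004 0.24744459] [-2.77631264e-04  1.85809642e-01  9.82585338e-01 -8.68006739e-04] 0.0 0.017
scene [-0.02692765 -0.55318519  0.82522524] [-0.38301166  0.84014622 -0.35310817  0.15090069] [[514.19455686   0.         319.16381265]
 [  0.         514.19455686 243.85537476]
 [  0.           0.           1.        ]]
plate_mid [342.5 324.1] 0.8 [ 0.483 -0.094  0.   ]
plate_mid [370.1 357.6] 0.7 [ 0.459 -0.189  0.   ]
plate_mid [414.4 368.2] 0.58 [ 0.499 -0.265  0.   ]
plate_thin [429.5 329.9] 0.7 [ 0.595 -0.231  0.   ]
plate_thin [286.1 227. ] 0.48 [0.615 0.223 0.   ]
slot_mid [313.3 234.1] 0.95 [0.604 0.112 0.048]
slot_thin [332.6 247.8] 0.96 [0.601 0.047 0.048]
slot_thick [284.4 225.5] 0.94 [0.579 0.185 0.048]
slot_thick [328.3 246.1] 0.22 [0.598 0.058 0.048]
pot_clay [492.4 298.8] 0.79 [ 0.758 -0.278  0.   ]
tape [246.1 188.7] 0.66 [0.651 0.427 0.   ]
dropper [285.6 328.1] 0.58 [ 0.394 -0.017  0.   ]
top [0.43860373 0.07949505 1.6365315 ] [-0.02541511  0.70778607 -0.70511078  0.03481011] [[588.02288415   0.         314.46449587]
 [  0.         588.02288415 241.76793903]
 [  0.           0.           1.        ]]
plate_mid [431.2 269.2] 0.64 [ 0.503 -0.268  0.   ]
plate_mid [403.8 284.7] 0.58 [ 0.46  -0.191  0.   ]
plate_mid [365.7 280.3] 0.52 [ 0.471 -0.085  0.   ]
plate_thin [419.4 235.8] 0.53 [ 0.596 -0.236  0.   ]
rack [291.9 238. ] 0.84 [0.589 0.121 0.   ]
slot_mid [294.5 234.9] 0.64 [0.593 0.113 0.048]
slot_thin [319.7 233.5] 0.89 [0.597 0.044 0.048]
slot_thick [268.6 237.8] 0.56 [0.585 0.183 0.048]
pot_clay [434.1 181. ] 0.61 [ 0.752 -0.28   0.   ]
tape [186.1 215.1] 0.84 [0.652 0.417 0.   ]
tape [403.7 283.8] 0.69 [ 0.462 -0.191  0.   ]
dropper [341.8 310.4] 0.56 [ 0.388 -0.018  0.   ]
```

Run:
```python
import cv2
a=cv2.imread('pics/scene0.png')[170:410,180:540];b=cv2.imread('pics/top0.png')[150:340,160:460]
cv2.imwrite('pics/s1.png',cv2.resize(a,(800,533),interpolation=cv2.INTER_CUBIC))
cv2.imwrite('pics/t1.png',cv2.resize(b,(800,507),interpolation=cv2.INTER_CUBIC))
```

```text
(no output)
```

View pics/s1.png

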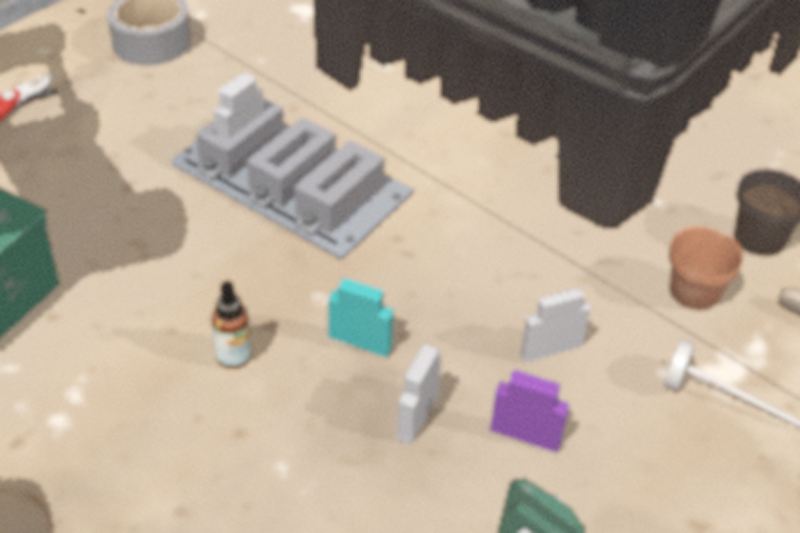

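View pics/t1.png

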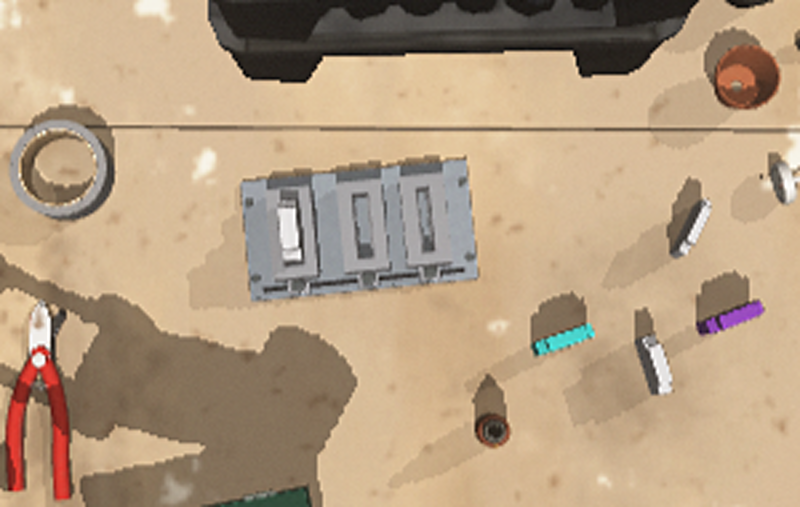

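The turquoise and purple look-alikes sit at crop pixels (563,340) and (731,317). The grey plates are at (654,365), which looks thicker and so is mid, and at (692,228), the thin one. The rack is turned about 5°. Next I'll go above the rack to look down with the wrist camera.

```bash
cat >> h.py <<'E'
def plan(x,y,z,yawy):
    """yawy: world angle (deg) of tool y axis, mod 180"""
    s=get_state(); M=rot(s["ee_rot"]); d=M.T@(np.array([x,y,z])-s["position"])*1000
    cur=np.degrees(np.arctan2(M[1,1],M[0,1])); w=(yawy-cur+90)%180-90
    print("plan shift",np.round(d,1),"turn",round(-w,2),"q6",round(s["qpos"][5],2),"cur",round(cur,2),"t",s["clock"])
E
python3 - <<'E'
from h import *
plan(0.54,0.10,0.30,95)
E
```

```text
plan shift [-466.2 -284.7  -51.7] turn -26.42 q6 -0.12 cur 68.58 t 1.0
```

Call:
apply_moves:
  deltas: [30,-466,-285,-52,-26.4,30,-466,-285,-52,-26.4,30,-466,-285,-52,-26.4,30,-466,-285,-52,-26.4,30,-466,-285,-52,-26.4,30,-466,-285,-52,-26.4,30,-466,-285,-52,-26.4,30,-466,-285,-52,-26.4,30,-466,-285,-52,-26.4,30,-466,-285,-52,-26.4,30,-466,-285,-52,-26.4,30,-466,-285,-52,-26.4]

```text
clock: 2.0
position: [0.505, 0.1451, 0.2952]
ee_rot: [0.0, -0.043, 0.999, 0.0]
contact_force: [0.8, -0.5, -0.4]
width: 0.0301
gripper_force: 0.0
```

Call:
apply_moves:
  deltas: [30,0,0,0,0,30,0,0,0,0,30,0,0,0,0]

```text
clock: 2.25
position: [0.5038, 0.147, 0.2944]
ee_rot: [-0.001, -0.043, 0.999, 0.0]
contact_force: [-0.5, -0.1, 0.2]
width: 0.0297
gripper_force: 0.0
```

Run:
```python
from h import *
plan(0.54,0.10,0.30,95)
p=snap("wrist","w1"); print(p["position"],rot(p["orientation"]).round(2).tolist(),p["K"][0][0])
for q in("slot_mid","slot_thin","rack"):
    for r in place_of(q,p)[:1]: print(q,np.round(r["point"],1),round(r["score"],2),np.round(ray(p,r["point"],.048 if q!="rack" else 0),4))
```

```text
plan shift [-32.  -49.9  -5.6] turn -0.07 q6 -1.51 cur 94.93 t 2.25
[0.43008865 0.14035554 0.42058313] [[-0.09, 0.95, 0.29], [1.0, 0.08, 0.03], [0.0, 0.29, -0.96]] 335.967888781417
slot_thin [230.1 280.4] 0.64 [0.6043 0.0455 0.048 ]
rack [293.6 265.5] 0.97 [0.5977 0.1178 0.    ]
```

View pics/w1.png

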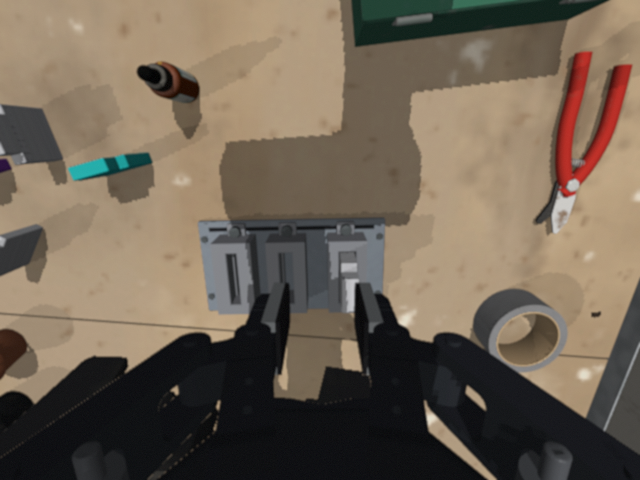

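The wrist view shows the slot mouths at (233,278) and (286,270), with the rack clear. The camera sits on the robot side of the tool, so I'll move closer, directly above the rack.

Run:
```python
from h import *
plan(0.605,0.08,0.17,95)
```

```text
plan shift [-95.4 -77.  124.6] turn 0.11 q6 -1.51 cur 95.11 t 2.45
```

Call:
apply_moves:
  deltas: [30,-95,-77,125,0,30,-95,-77,125,0,30,-95,-77,125,0,30,-95,-77,125,0,30,-95,-77,125,0,30,-95,-77,125,0,30,-95,-77,125,0,30,-95,-77,125,0]

```text
clock: 3.12
position: [0.6052, 0.0798, 0.1713]
ee_rot: [0.001, -0.044, 0.999, 0.0]
contact_force: [0.0, 0.0, -0.5]
width: 0.0303
gripper_force: 0.0
```

Run:
```python
from h import *
plan(0.605,0.08,0.17,95)
p=snap("wrist"); f=p["frame"]
# rectify the z=48mm plane: 0.25mm... 4 px/mm ; out col -> world y decreasing? use u: y from .17 to .0, rows x from .53 to .67
W,H=800,600; x0,x1,y0,y1=.535,.665,.0,.1733
src=np.float32([proj(p,[x,y,.048]) for x,y in((x1,y1),(x1,y0),(x0,y0),(x0,y1))])
Hm=cv2.getPerspectiveTransform(src,np.float32([[0,0],[W,0],[W,H],[0,H]]))
cv2.imwrite('pics/w2r.png',cv2.warpPerspective(f,Hm,(W,H))[:,:,::-1])
print(src)
```

```text
plan shift [0.2 0.2 1.3] turn 0.06 q6 -1.64 cur 95.06 t 3.1167
[[426.82507 314.36893]
 [217.90114 297.68973]
 [217.8905  131.98653]
 [459.19138 154.44818]]
```

View pics/w2r.png

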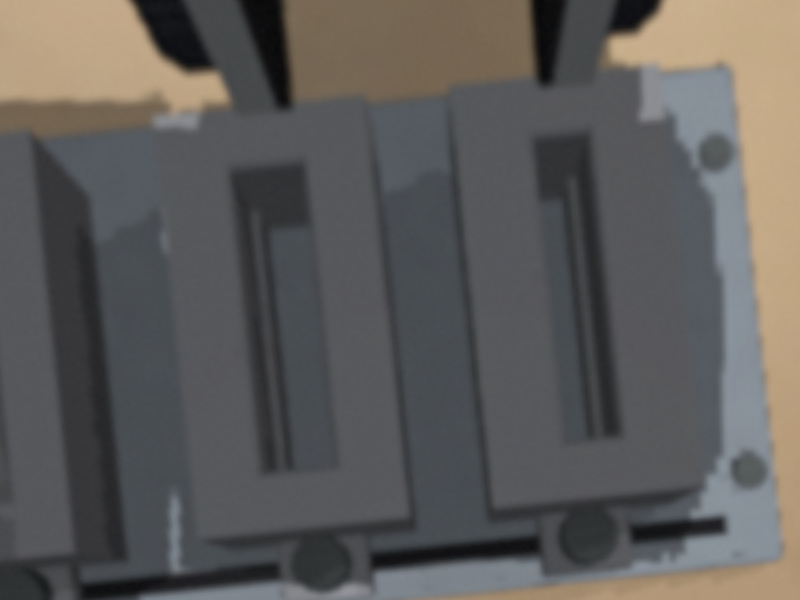

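The rectified view gives these slot mouths:
- **Mid:** centre at (284,317), about world (0.596, 0.112), 16 mm wide.
- **Thin:** centre at (577,285), about (0.603, 0.048).
- **Slot yaw:** about 5.8°.

Next I'll look at the plates.

Run:
```python
from h import *
plan(0.48,-0.16,0.22,95.8)
```

```text
plan shift [ 145.8 -227.8  -48.8] turn -0.73 q6 -1.64 cur 95.07 t 3.1667
```

Call:
apply_moves:
  deltas: [40,146,-228,-49,-0.7,40,146,-228,-49,-0.7,40,146,-228,-49,-0.7,40,146,-228,-49,-0.7,40,146,-228,-49,-0.7,40,146,-228,-49,-0.7,40,146,-228,-49,-0.7,40,146,-228,-49,-0.7,40,146,-228,-49,-0.7,40,146,-228,-49,-0.7,40,146,-228,-49,-0.7]

```text
clock: 4.08
position: [0.4802, -0.1599, 0.2192]
ee_rot: [0.001, -0.05, 0.999, 0.0]
contact_force: [-0.6, -0.3, 0.8]
width: 0.04
gripper_force: 0.0
```

Run:
```python
from h import *
plan(0.48,-0.16,0.22,95.8)
p=snap("wrist"); f=p["frame"]
# rectify z=75mm plane, 800x600, 4 px/mm -> 200 x 150mm? use 3 px/mm: 240(y) x 200(x)
W,H=720,600; x0,x1,y0,y1=.43,.63,-.32,-.08
src=np.float32([proj(p,[x,y,.075]) for x,y in((x1,y1),(x1,y0),(x0,y0),(x0,y1))])
Hm=cv2.getPerspectiveTransform(src,np.float32([[0,0],[W,0],[W,H],[0,H]]))
cv2.imwrite('pics/w3r.png',cv2.warpPerspective(f,Hm,(W,H))[:,:,::-1])
print(src,p["position"])
```

```text
plan shift [ 0.2 -0.1 -0.8] turn -0.02 q6 -2.13 cur 95.78 t 4.0833
[[387.79102  385.61978 ]
 [137.33344  364.41428 ]
 [122.826836 147.01114 ]
 [427.48694  178.673   ]] [ 0.40629998 -0.16753404  0.34513137]
```

View pics/w3r.png

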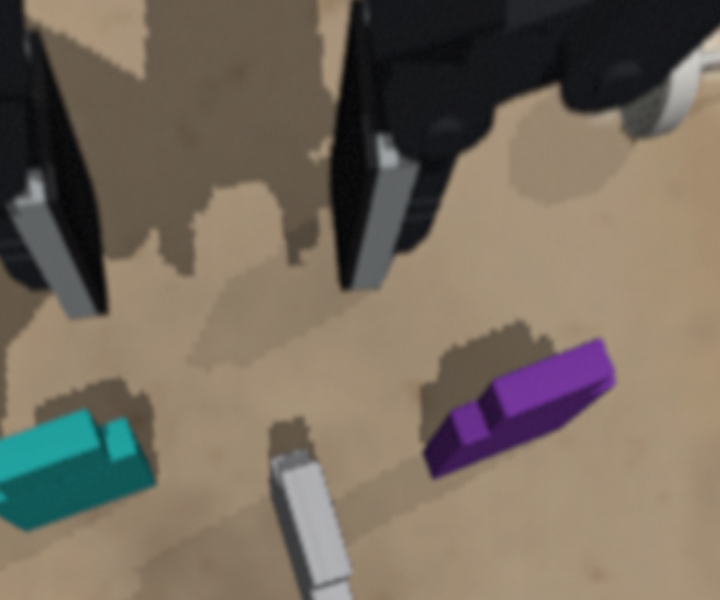

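The mid plate's tab runs from (300,460) to (331,578), which is world (0.457, -0.185) with yaw about 15°. The look-alikes clear a 28 mm opening.

Run:
```python
from h import *
plan(0.457,-0.1855,0.12,105)
```

```text
plan shift [ 25.8 -23.2  98.9] turn -9.2 q6 -2.13 cur 95.8 t 4.1333
```

Call:
apply_moves:
  deltas: [28,26,-23,99,-9.2,28,26,-23,99,-9.2,28,26,-23,99,-9.2,28,26,-23,99,-9.2,28,26,-23,99,-9.2,28,26,-23,99,-9.2]

```text
clock: 4.63
position: [0.458, -0.1867, 0.1209]
ee_rot: [0.001, -0.13, 0.992, -0.001]
contact_force: [0.2, 0.5, 0.4]
width: 0.0278
gripper_force: 0.0
```

Run:
```python
from h import *
plan(0.457,-0.1855,0.063,105)
p=snap("wrist","w4")
c=p["frame"][150:450,170:470]
cv2.imwrite('pics/w4c.png',cv2.resize(c,(600,600),interpolation=cv2.INTER_CUBIC)[:,:,::-1])
a=np.radians(15);u=np.array([np.cos(a),np.sin(a)])
print([(2*(proj(p,[.457+k*u[0]*.02,-.1855+k*u[1]*.02,.075])-[170,150])).round() for k in(-1,1)])
```

```text
plan shift [ 0.8  1.5 57.9] turn -0.06 q6 -2.36 cur 104.94 t 4.6333
[array([308., 181.]), array([308., 315.])]
```

View pics/w4c.png

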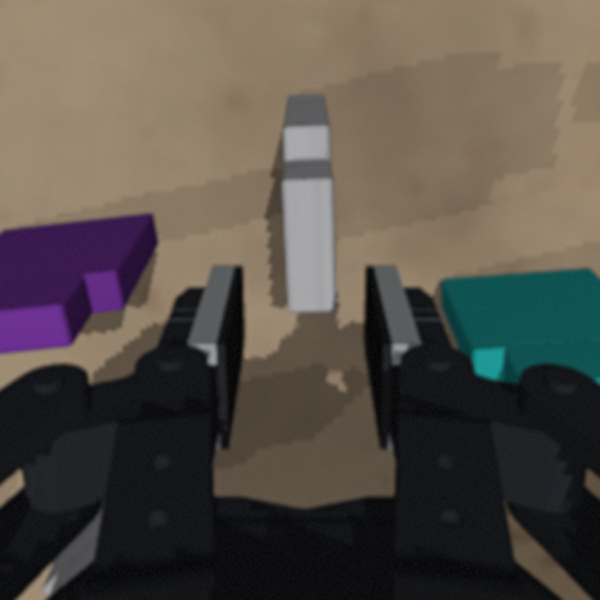

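The plate's tab, (307,177) to (311,311), lies centred between the jaws. I'll descend and grip.

Call:
apply_moves:
  deltas: [28,2,1.5,30,0,28,2,1.5,52,0,28,2,1.5,58,0,28,2,1.5,58,0,5,2,1.5,58,0,5,2,1.5,58,0,5,2,1.5,58,0,5,2,1.5,58,0,5,2,1.5,58,0,5,2,1.5,58,0]
  squeeze: 50

```text
clock: 5.52
position: [0.4553, -0.1864, 0.0631]
ee_rot: [0.002, -0.129, 0.992, -0.001]
contact_force: [1.0, 1.1, 7.6]
width: 0.0135
gripper_force: 51.4
```

Call:
apply_moves:
  deltas: [5,0,0,-30,0,5,0,0,-65,0,5,0,0,-107,0,5,0,0,-107,0,5,0,0,-107,0]

```text
clock: 5.93
position: [0.4548, -0.1866, 0.1705]
ee_rot: [0.002, -0.13, 0.992, -0.002]
contact_force: [0.3, 0.7, -5.3]
width: 0.0134
gripper_force: 50.3
```

Run:
```python
from h import *
plan(0.596,0.112,0.145,95.8); print(get_state()["contact_force"],get_state()["width"])
```

```text
plan shift [-213.   252.4   25.3] turn 9.08 q6 -2.36 cur 104.88 t 5.9333
[ 0.27675409  0.70219521 -5.29762873] 0.013378000620414068
```

Call:
apply_moves:
  deltas: [5,-20,24,0,1,5,-40,48,0,2,5,-60,72,0,3,5,-80,95,0,4,5,-100,118,0,5,5,-120,142,0,6,5,-140,166,5,7,5,-160,190,10,8,5,-180,214,15,9,5,-200,238,20,9,5,-213,252,25,9,5,-213,252,25,9]

```text
clock: 6.93
position: [0.5943, 0.1161, 0.1393]
ee_rot: [-0.003, -0.053, 0.999, 0.001]
contact_force: [0.2, -0.4, -5.1]
width: 0.0134
gripper_force: 50.6
```

Call:
apply_moves:
  deltas: [5,0,0,0,0,5,0,0,0,0]

```text
clock: 7.1
position: [0.5931, 0.1118, 0.1413]
ee_rot: [-0.003, -0.052, 0.999, -0.0]
contact_force: [-0.5, -0.1, -6.5]
width: 0.0127
gripper_force: 50.6
```

Run:
```python
from h import *
plan(0.596,0.112,0.125,95.8); print(get_state()["contact_force"])
p=snap("wrist","w5")
c=p["frame"][110:410,170:470]
cv2.imwrite('pics/w5c.png',cv2.resize(c,(600,600),interpolation=cv2.INTER_CUBIC)[:,:,::-1])
a=np.radians(5.8);u=np.array([np.cos(a),np.sin(a)]);v=np.array([-u[1],u[0]])
for cx,cy in((.5962,.1118),(.6031,.0483)):
  print([(2*(proj(p,[*(np.array([cx,cy])+i*u*.033+j*v*.008),.048])-[170,110])).round().tolist() for i,j in((-1,-1),(-1,1),(1,1),(1,-1))])
```

```text
plan shift [-3.  -0.1 16.3] turn 0.11 q6 -1.6 cur 95.91 t 7.1
[-0.46621043 -0.06513094 -6.45581301]
[[278.0, 194.0], [327.0, 194.0], [324.0, 375.0], [280.0, 374.0]]
[[86.0, 195.0], [134.0, 195.0], [147.0, 375.0], [102.0, 375.0]]
```

View pics/w5c.png

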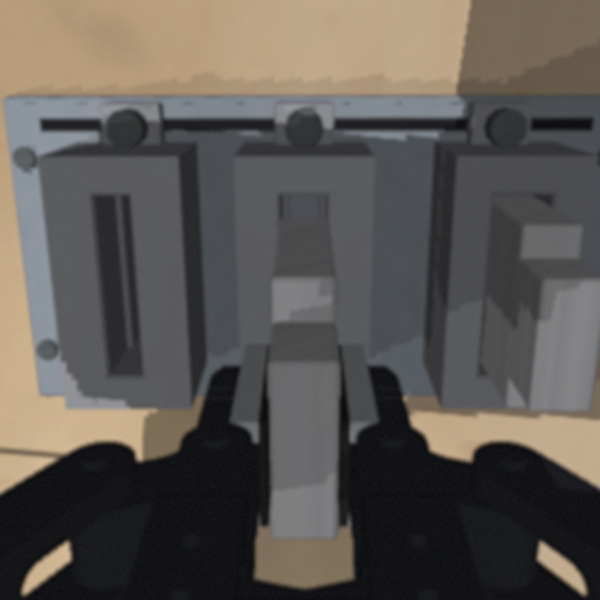

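Run:
```python
from h import *
p=snap("wrist")
a=np.radians(5.8);R2=np.array([[np.cos(a),np.sin(a)],[-np.sin(a),np.cos(a)]])
s=get_state()["position"]
for n,c,r,z in(("plateL",279,222,.078),("plateR",330,222,.078),("shoL",272,277,.133),("shoR",332,277,.133),("slotL",279,193,.048),("slotR",329,193,.048),("thinL",92,194,.048),("thinR",132,194,.048),("thinLf",104,377,.048),("thinRf",144,377,.048)):
    X=ray(p,(170+c/2,110+r/2),z); print(n,X.round(4),"rack-axes rel TCP",(R2@(X[:2]-s[:2])*1000).round(1))
```

```text
plateL [0.5671 0.1017 0.078 ] rack-axes rel TCP [-27.7  -6.9]
plateR [0.5655 0.1165 0.078 ] rack-axes rel TCP [-27.7   7.9]
shoL [0.5656 0.102  0.133 ] rack-axes rel TCP [-29.   -6.5]
shoR [0.5643 0.1146 0.133 ] rack-axes rel TCP [-29.1   6.2]
slotL [0.5646 0.1004 0.048 ] rack-axes rel TCP [-30.3  -8. ]
slotR [0.5628 0.117  0.048 ] rack-axes rel TCP [-30.3   8.7]
thinL [0.5713 0.0385 0.048 ] rack-axes rel TCP [-29.8 -70.2]
thinR [0.5699 0.0517 0.048 ] rack-axes rel TCP [-29.8 -56.9]
thinLf [0.6383 0.0437 0.048 ] rack-axes rel TCP [ 37.4 -71.8]
thinRf [0.6368 0.0581 0.048 ] rack-axes rel TCP [ 37.3 -57.3]
```

Plate and slot centres agree within about 0.3 mm across the slot, and a nudge of about 1.2 mm is needed along it. I'll lower the plate to the mouth.

Call:
apply_moves:
  deltas: [5,-1.2,0.1,8,0,5,-1.2,0.1,16,0,5,-1.2,0.1,22,0,5,-1.2,0.1,26,0,5,-1.2,0.1,27,0,5,-1.2,0.1,27,0,5,-1.2,0.1,27,0]

```text
clock: 7.78
position: [0.5964, 0.1126, 0.1167]
ee_rot: [0.0, -0.051, 0.999, 0.0]
contact_force: [0.0, -0.4, -5.2]
width: 0.0132
gripper_force: 50.6
```

Call:
apply_moves:
  deltas: [5,0,0,1,0,5,0,0,2,0,5,0,0,3,0,5,0,0,3,0]

```text
clock: 8.12
position: [0.5961, 0.1127, 0.1136]
ee_rot: [-0.0, -0.051, 0.999, 0.0]
contact_force: [-0.2, 0.2, -4.7]
width: 0.0131
gripper_force: 50.6
```

Call:
apply_moves:
  deltas: [5,1.5,-0.5,0,0,5,1.5,-0.5,0,0,5,1.5,-0.5,0.7,0,5,1.5,-0.5,1.4,0,5,1.5,-0.5,2,0,5,1.5,-0.5,2,0]

```text
clock: 8.62
position: [0.5947, 0.112, 0.1115]
ee_rot: [-0.0, -0.051, 0.999, 0.0]
contact_force: [0.5, -0.1, -5.2]
width: 0.0129
gripper_force: 50.6
```

Call:
apply_moves:
  deltas: [5,0,0,0.7,0,5,0,0,1.4,0,5,0,0,2,0,5,0,0,2,0]

```text
clock: 8.95
position: [0.5947, 0.112, 0.1095]
ee_rot: [-0.0, -0.051, 0.999, 0.0]
contact_force: [0.2, 0.1, -4.3]
width: 0.0131
gripper_force: 50.6
```

Call:
apply_moves:
  deltas: [5,0,0,0.6,0,5,0,0,1.2,0,5,0,0,1.5,0,5,0,0,1.5,0]

```text
clock: 9.28
position: [0.5947, 0.112, 0.1081]
ee_rot: [-0.0, -0.051, 0.999, 0.0]
contact_force: [-0.1, 0.2, -4.8]
width: 0.0135
gripper_force: 50.6
```

Call:
apply_moves:
  deltas: [5,0,0,0.6,0,5,0,0,1.2,0,5,0,0,1.5,0,5,0,0,1.5,0]

```text
clock: 9.62
position: [0.5947, 0.112, 0.1066]
ee_rot: [-0.0, -0.051, 0.999, 0.0]
contact_force: [0.9, -0.0, -4.4]
width: 0.0132
gripper_force: 50.6
```

It's in the slot with no contact. I'll continue down toward the shoulders, expected at TCP z of about 0.085.

Call:
apply_moves:
  deltas: [5,0,0,1,0,5,0,0,2,0,5,0,0,3,0,5,0,0,4,0,5,0,0,5,0,5,0,0,6,0,5,0,0,7,0,5,0,0,7,0]

```text
clock: 10.28
position: [0.5946, 0.112, 0.0994]
ee_rot: [-0.0, -0.051, 0.999, 0.0]
contact_force: [-0.4, -0.2, -4.7]
width: 0.0131
gripper_force: 50.5
```

Call:
apply_moves:
  deltas: [5,0,0,1,0,5,0,0,2,0,5,0,0,3,0,5,0,0,4,0,5,0,0,5,0,5,0,0,6,0,5,0,0,7,0,5,0,0,8,0,5,0,0,9,0,5,0,0,10,0,5,0,0,11,0,5,0,0,11,0]

```text
clock: 11.28
position: [0.5946, 0.112, 0.0884]
ee_rot: [-0.0, -0.051, 0.999, 0.0]
contact_force: [0.5, -0.0, -5.4]
width: 0.0134
gripper_force: 50.6
```

Call:
apply_moves:
  deltas: [5,0,0,0.5,0,5,0,0,1,0,5,0,0,1.5,0,5,0,0,2,0,5,0,0,2,0]

```text
clock: 11.7
position: [0.5947, 0.112, 0.0866]
ee_rot: [-0.0, -0.051, 0.999, 0.0]
contact_force: [0.1, -0.7, -4.3]
width: 0.0127
gripper_force: 50.5
```

Call:
apply_moves:
  deltas: [5,0,0,0.5,0,5,0,0,1,0,5,0,0,1,0]

```text
clock: 11.95
position: [0.5947, 0.112, 0.0856]
ee_rot: [-0.0, -0.051, 0.999, 0.0]
contact_force: [0.2, 0.1, -4.4]
width: 0.0131
gripper_force: 50.5
```

Call:
apply_moves:
  deltas: [5,0,0,0.3,0,5,0,0,0.6,0,5,0,0,0.6,0]

```text
clock: 12.2
position: [0.5948, 0.112, 0.0852]
ee_rot: [0.0, -0.051, 0.999, 0.0]
contact_force: [-0.2, 0.1, -3.2]
width: 0.0133
gripper_force: 50.8
```

Call:
apply_moves:
  deltas: [5,0,0,0.3,0,5,0,0,0.6,0,5,0,0,0.6,0]

```text
clock: 12.45
position: [0.5948, 0.112, 0.0851]
ee_rot: [0.0, -0.051, 0.999, 0.0]
contact_force: [-2.7, -0.0, 1.8]
width: 0.0129
gripper_force: 51.4
```

The force rose by about 6 N at exactly the shoulder height, so the plate is seated. I'll release it.

Call:
apply_moves:
  deltas: [16,0,0,-0.3,0,22,0,0,-0.3,0,24,0,0,-0.3,0,24,0,0,-0.3,0,24,0,0,-10,0,24,0,0,-30,0,24,0,0,-60,0,24,0,0,-100,0,24,0,0,-110,0,24,0,0,-110,0]

```text
clock: 13.28
position: [0.5975, 0.1122, 0.1996]
ee_rot: [0.005, -0.051, 0.999, 0.0]
contact_force: [-0.1, 0.5, -0.0]
width: 0.024
gripper_force: 0.0
```

Run:
```python
from h import *
plan(0.55,-0.20,0.2,75)
```

```text
plan shift [  79.3 -305.7   -1.1] turn 20.89 q6 -1.6 cur 95.89 t 13.2833
```

Run:
```python
from h import *
plan(0.595,-0.235,0.19,66)
```

```text
plan shift [  38.2 -345.2    9.3] turn 29.89 q6 -1.6 cur 95.89 t 13.2833
```

Call:
apply_moves:
  deltas: [28,38,-345,9,29.9,28,38,-345,9,29.9,28,38,-345,9,29.9,28,38,-345,9,29.9,28,38,-345,9,29.9,28,38,-345,9,29.9,28,38,-345,9,29.9,28,38,-345,9,29.9,28,38,-345,9,29.9,28,38,-345,9,29.9,28,38,-345,9,29.9,28,38,-345,9,29.9]

```text
clock: 14.28
position: [0.5918, -0.2336, 0.1847]
ee_rot: [-0.001, 0.208, 0.978, 0.001]
contact_force: [0.3, 0.1, 0.0]
width: 0.0281
gripper_force: 0.0
```

Call:
apply_moves:
  deltas: [28,0,0,0,0,28,0,0,0,0,28,0,0,0,0]

```text
clock: 14.53
position: [0.5925, -0.2336, 0.1857]
ee_rot: [0.0, 0.207, 0.978, 0.0]
contact_force: [1.3, 0.3, 0.6]
width: 0.0281
gripper_force: 0.0
```

Run:
```python
from h import *
plan(0.595,-0.235,0.19,66)
p=snap("wrist","w6"); f=p["frame"]
W,H=640,600; x0,x1,y0,y1=.54,.64,-.29,-.1833   # 6 px/mm
src=np.float32([proj(p,[x,y,.075]) for x,y in((x1,y1),(x1,y0),(x0,y0),(x0,y1))])
Hm=cv2.getPerspectiveTransform(src,np.float32([[0,0],[W,0],[W,H],[0,H]]))
cv2.imwrite('pics/w6r.png',cv2.warpPerspective(f,Hm,(W,H))[:,:,::-1]); print(src)
```

```text
plan shift [-2.8 -0.2 -4.3] turn 0.09 q6 -1.64 cur 66.09 t 14.5333
[[408.01434 270.34402]
 [281.25473 320.85617]
 [220.36072 207.72575]
 [358.47665 145.25258]]
```

View pics/w6r.png

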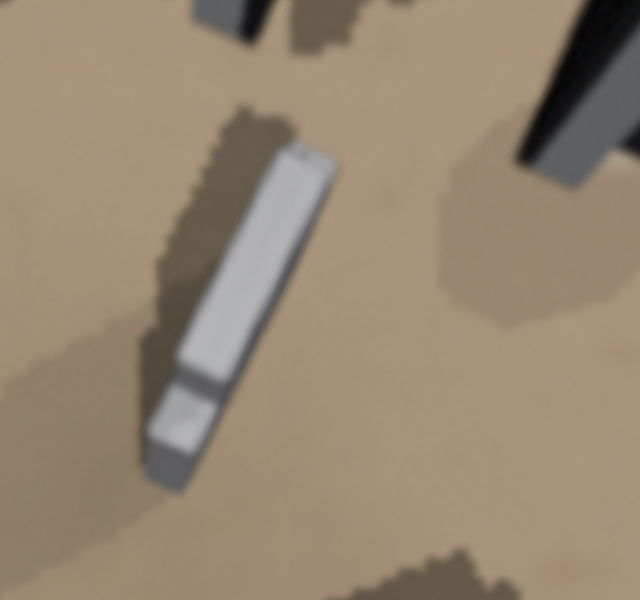

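The thin plate's tab runs from (199,370) to (307,158), which is centre (0.596, -0.2255), yaw -26.8°, length 39 mm. I'll approach and check alignment.

Run:
```python
from h import *
plan(0.596,-0.2255,0.12,63.2)
```

```text
plan shift [ 0.2  9.1 65.7] turn 2.87 q6 -1.64 cur 66.07 t 14.5833
```

Call:
apply_moves:
  deltas: [28,0,9,20,2.9,28,0,9,45,2.9,28,0,9,66,2.9,28,0,9,66,2.9,28,0,9,66,2.9,28,0,9,66,2.9]

```text
clock: 15.08
position: [0.5969, -0.227, 0.1207]
ee_rot: [0.001, 0.233, 0.973, -0.0]
contact_force: [0.5, -0.2, 0.6]
width: 0.0277
gripper_force: 0.0
```

Run:
```python
from h import *
plan(0.596,-0.2255,0.063,63.2)
p=snap("wrist","w7")
c=p["frame"][150:450,170:470]
cv2.imwrite('pics/w7c.png',cv2.resize(c,(600,600),interpolation=cv2.INTER_CUBIC)[:,:,::-1])
a=np.radians(-26.8);u=np.array([np.cos(a),np.sin(a)])
print([(2*(proj(p,[.596+k*u[0]*.02,-.2255+k*u[1]*.02,.075])-[170,150])).round() for k in(-1,1)])
```

```text
plan shift [ 1.6  0.9 57.7] turn -0.1 q6 -1.57 cur 63.1 t 15.0833
[array([308., 178.]), array([308., 313.])]
```

View pics/w7c.png

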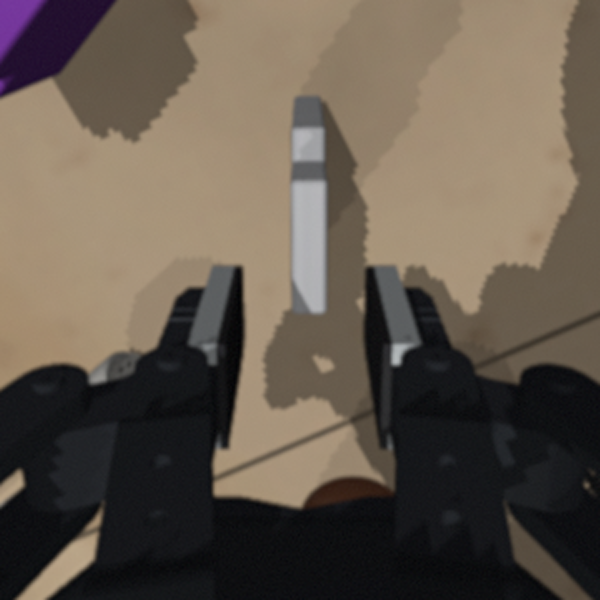

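The thin tab, (309,180) to (310,313), matches the prediction. I'll descend, grip and lift.

Call:
apply_moves:
  deltas: [28,1,1,30,0,28,1,1,52,0,28,1,1,58,0,28,1,1,58,0,4,1,1,58,0,4,1,1,58,0,4,1,1,58,0,4,1,1,58,0,4,1,1,58,0,4,1,1,58,0,4,1,1,58,0]
  squeeze: 50

```text
clock: 16.05
position: [0.5969, -0.2261, 0.0633]
ee_rot: [0.002, 0.233, 0.973, -0.0]
contact_force: [-0.5, -0.7, 6.1]
width: 0.0092
gripper_force: 51.0
```

Call:
apply_moves:
  deltas: [4,0,0,-30,0,4,0,0,-65,0,4,0,0,-100,0,4,0,0,-100,0,4,0,0,-100,0]

```text
clock: 16.47
position: [0.5965, -0.226, 0.1636]
ee_rot: [0.002, 0.233, 0.973, -0.001]
contact_force: [-0.8, -0.0, -3.0]
width: 0.0095
gripper_force: 50.0
```

Run:
```python
from h import *
plan(0.602,0.0485,0.145,95.8); print(get_state()["contact_force"],get_state()["width"])
```

```text
plan shift [119.4 247.3  18.1] turn -32.71 q6 -1.57 cur 63.09 t 16.4667
[-0.78891613 -0.04405982 -2.98615488] 0.009475275041995404
```

Call:
apply_moves:
  deltas: [4,10,21,0,-3,4,20,42,0,-6,4,30,63,0,-9,4,40,84,0,-12,4,50,105,0,-15,4,60,126,0,-18,4,70,147,0,-21,4,80,168,0,-24,4,90,189,0,-27,4,100,210,5,-30,4,110,230,11,-32.7,4,119,247,18,-32.7]

```text
clock: 17.47
position: [0.5995, 0.0502, 0.1409]
ee_rot: [-0.002, -0.051, 0.999, 0.0]
contact_force: [0.7, -0.8, -3.4]
width: 0.0094
gripper_force: 49.9
```

Call:
apply_moves:
  deltas: [4,0,0,0,0,4,0,0,0,0,4,0,0,0,0,4,0,0,0,0,4,0,0,0,0]

```text
clock: 17.88
position: [0.6013, 0.0476, 0.1433]
ee_rot: [-0.0, -0.05, 0.999, -0.0]
contact_force: [-0.7, -0.3, -3.7]
width: 0.0095
gripper_force: 49.9
```

Run:
```python
from h import *
plan(0.602,0.0485,0.145,95.8); print(get_state()["position"])
p=snap("wrist","w8")
c=p["frame"][110:410,170:470]
cv2.imwrite('pics/w8c.png',cv2.resize(c,(800,800),interpolation=cv2.INTER_CUBIC)[:600,:,::-1])
```

```text
plan shift [-0.8  0.8 -1.7] turn -0.08 q6 -1.71 cur 95.72 t 17.8833
[0.60125983 0.04763149 0.14328787]
```

View pics/w8c.png

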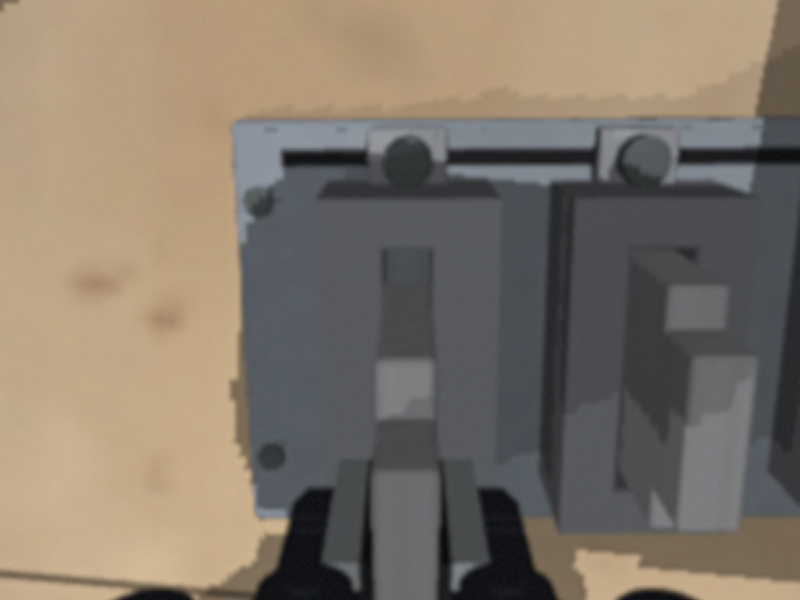

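The mid plate stands seated at (690,390). The thin slot's near end is centred at column 407 (row 248). The held plate's near bottom edge is at about column 407 (row 285), and its ledge at 404.5 (row 358).

Run:
```python
from h import *
p=snap("wrist")
a=np.radians(5.8);R2=np.array([[np.cos(a),np.sin(a)],[-np.sin(a),np.cos(a)]])
s=get_state()["position"];print(s)
b=s[2]-.063
for n,c,r,z in(("plate",407.5,285,b),("sho",404.5,359,b+.055),("slot",407,248,.048),("slotover",None,0,0)):
    X=ray(p,(170+c*.375,110+r*.375),z)if c else np.array([.6031,.0483,.048]); print(n,X.round(4),"rel TCP",(R2@(X[:2]-s[:2])*1000).round(1))
```

```text
[0.60137604 0.04775249 0.14360993]
plate [0.5717 0.0453 0.0806] rel TCP [-29.8   0.6]
sho [0.5707 0.0446 0.1356] rel TCP [-30.8  -0.1]
slot [0.5698 0.0452 0.048 ] rel TCP [-31.7   0.6]
slotover [0.6031 0.0483 0.048 ] rel TCP [1.8 0.4]
```

Call:
apply_moves:
  deltas: [4,-1.7,0.2,8,0,4,-1.7,0.2,16,0,4,-1.7,0.2,23,0,4,-1.7,0.2,28,0,4,-1.7,0.2,30,0,4,-1.7,0.2,30,0,4,-1.7,0.2,30,0,4,-1.7,0.2,30,0]

```text
clock: 18.65
position: [0.6032, 0.049, 0.1138]
ee_rot: [0.0, -0.051, 0.999, 0.0]
contact_force: [0.4, 0.4, -2.9]
width: 0.0091
gripper_force: 49.9
```

Call:
apply_moves:
  deltas: [4,0,-0.7,0,0,4,0,-0.7,0,0,4,0,-0.7,0.7,0,4,0,-0.7,1.4,0,4,0,-0.7,2,0,4,0,-0.7,2,0]

```text
clock: 19.15
position: [0.6029, 0.0483, 0.1113]
ee_rot: [-0.0, -0.05, 0.999, 0.0]
contact_force: [-1.2, 0.2, -2.5]
width: 0.0096
gripper_force: 49.9
```

Call:
apply_moves:
  deltas: [4,0,0,0.6,0,4,0,0,1.2,0,4,0,0,1.5,0,4,0,0,1.5,0]

```text
clock: 19.48
position: [0.603, 0.0483, 0.1099]
ee_rot: [-0.0, -0.05, 0.999, 0.0]
contact_force: [-0.7, -0.2, -2.9]
width: 0.009
gripper_force: 49.9
```

Call:
apply_moves:
  deltas: [4,0,0,0.5,0,4,0,0,1,0,4,0,0,1,0]

```text
clock: 19.73
position: [0.603, 0.0483, 0.1089]
ee_rot: [-0.0, -0.05, 0.999, 0.0]
contact_force: [0.1, -0.2, -3.0]
width: 0.009
gripper_force: 49.9
```

Call:
apply_moves:
  deltas: [4,0,0,0.5,0,4,0,0,1,0,4,0,0,1.5,0,4,0,0,1.5,0]

```text
clock: 20.07
position: [0.6029, 0.0483, 0.1073]
ee_rot: [-0.0, -0.05, 0.999, 0.0]
contact_force: [-0.2, -0.6, -3.6]
width: 0.009
gripper_force: 49.9
```

Call:
apply_moves:
  deltas: [4,0,0,0.5,0,4,0,0,1,0,4,0,0,1.5,0,4,0,0,1.5,0]

```text
clock: 20.4
position: [0.6029, 0.0483, 0.1059]
ee_rot: [-0.0, -0.05, 0.999, 0.0]
contact_force: [-0.3, -0.8, -2.5]
width: 0.0092
gripper_force: 49.9
```

It's about 5 mm into the slot without contact, so I'll go on down.

Call:
apply_moves:
  deltas: [4,0,0,1,0,4,0,0,2,0,4,0,0,3,0,4,0,0,4,0,4,0,0,5,0,4,0,0,6,0,4,0,0,7,0,4,0,0,7,0]

```text
clock: 21.07
position: [0.6028, 0.0483, 0.0987]
ee_rot: [-0.0, -0.05, 0.999, 0.0]
contact_force: [-0.7, 0.7, -3.2]
width: 0.0095
gripper_force: 49.9
```

Call:
apply_moves:
  deltas: [4,0,0,1,0,4,0,0,2,0,4,0,0,3,0,4,0,0,4,0,4,0,0,5,0,4,0,0,6,0,4,0,0,7,0,4,0,0,8,0,4,0,0,9,0,4,0,0,10,0,4,0,0,10.5,0,4,0,0,10.5,0]

```text
clock: 22.07
position: [0.6029, 0.0483, 0.0883]
ee_rot: [-0.0, -0.05, 0.999, 0.0]
contact_force: [-0.8, -0.6, -2.4]
width: 0.0091
gripper_force: 49.9
```

Call:
apply_moves:
  deltas: [4,0,0,0.5,0,4,0,0,1,0,4,0,0,1.5,0,4,0,0,2,0,4,0,0,2,0]

```text
clock: 22.48
position: [0.6029, 0.0483, 0.0864]
ee_rot: [-0.0, -0.05, 0.999, 0.0]
contact_force: [-0.5, -0.6, -3.4]
width: 0.0094
gripper_force: 49.9
```

Call:
apply_moves:
  deltas: [4,0,0,0.4,0,4,0,0,0.8,0,4,0,0,0.8,0]

```text
clock: 22.73
position: [0.603, 0.0483, 0.0856]
ee_rot: [-0.0, -0.05, 0.999, 0.0]
contact_force: [0.1, 1.0, -2.2]
width: 0.0088
gripper_force: 49.9
```

Call:
apply_moves:
  deltas: [4,0,0,0.3,0,4,0,0,0.5,0,4,0,0,0.5,0]

```text
clock: 22.98
position: [0.603, 0.0483, 0.0854]
ee_rot: [0.0, -0.05, 0.999, 0.0]
contact_force: [-0.4, -0.2, -2.0]
width: 0.0091
gripper_force: 50.2
```

Call:
apply_moves:
  deltas: [4,0,0,0.2,0,4,0,0,0.4,0,4,0,0,0.4,0]

```text
clock: 23.23
position: [0.6031, 0.0483, 0.0854]
ee_rot: [0.0, -0.05, 0.999, 0.0]
contact_force: [-2.2, 0.0, 3.1]
width: 0.0092
gripper_force: 50.7
```

The force rose at the shoulder height, so it's seated. I'll release, retreat and check.

Call:
apply_moves:
  deltas: [12,0,0,-0.3,0,18,0,0,-0.3,0,22,0,0,-0.3,0,22,0,0,-0.3,0,22,0,0,-10,0,22,0,0,-30,0,22,0,0,-60,0,22,0,0,-100,0,22,0,0,-110,0,22,0,0,-110,0,22,0,0,-110,0]

```text
clock: 24.15
position: [0.6032, 0.0483, 0.1957]
ee_rot: [0.001, -0.05, 0.999, -0.0]
contact_force: [0.0, 0.1, -0.4]
width: 0.0222
gripper_force: 0.0
```

Run:
```python
from h import *
s=get_state();print(s["position"],s["contact_force"])
p=snap("wrist","w9");c=p["frame"][100:400,120:520]
cv2.imwrite('pics/w9c.png',cv2.resize(c,(800,600),interpolation=cv2.INTER_CUBIC)[:,:,::-1])
a=np.radians(5.8);u=np.array([np.cos(a),np.sin(a)])
for cx,cy in((.5955,.112),(.603,.0485)):
  print([(2*(proj(p,[cx+k*u[0]*.02,cy+k*u[1]*.02,.097])-[120,100])).round().tolist() for k in(-1,1)])
```

```text
[0.60320483 0.04826662 0.19573718] [ 0.01434373  0.10759945 -0.39224453]
[[590.0, 234.0], [581.0, 342.0]]
[[404.0, 237.0], [404.0, 345.0]]
```

View pics/w9c.png

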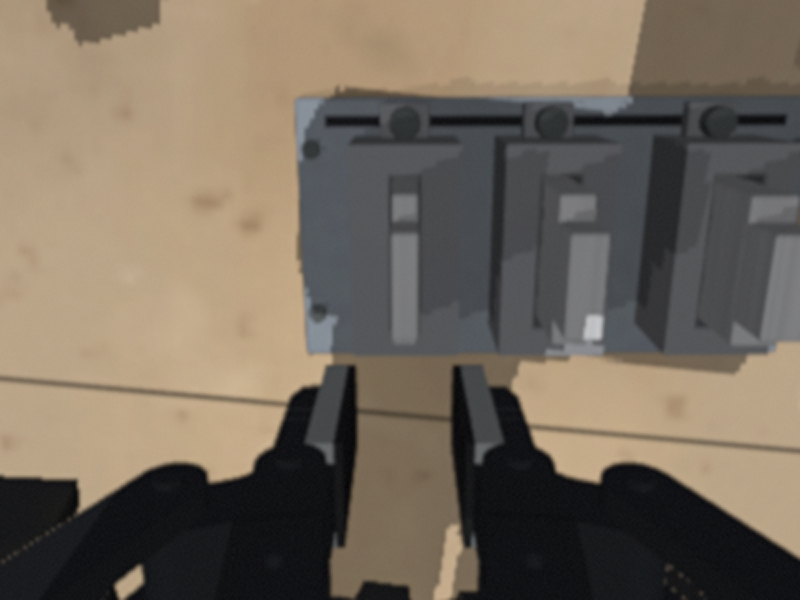

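Both tabs appear where predicted at z = 97 mm: thin from (405,233) to (404,344), mid from (590,234) to (582,342). Both are seated upright and released, so I'm handing in.

```bash
python3 -c "from rig import sign_off; print(sign_off())"
```

```text
the job is handed in; nothing more can be done
None
```

Both plates are in their slots, resting on the shoulders and released; my last wrist-camera picture showed them upright where expected, and I handed the job in at about 24 s of the 72 s allowed (the hand-in returned no verdict).

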